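# Isolate the strip bender, wedge back its sprung bolt and change out the die

## Robot

A 7-joint arm with a two-finger parallel gripper is mounted at the origin on the work surface. World frame = base frame: x ahead of the robot, y to its left, z up, the work surface at z = 0. Lengths are in m, angles in rad, forces in N, time in s.
With the tool pointing down it reaches from about 0.425 to 0.925 m from the base axis. Payload 6.8 kg.
Tool frame: the origin (TCP) lies midway between the tips of the shut fingers; the grasp point (between the pads) lies manip.hold_point_z behind it (manip.hold_point_z is the distance from the TCP to the grasp point, in m); z points along the fingers, y is the line along which they close (so a half turn about z gives the same grasp; the last joint's range is limited). The gripper opens to 88 mm and grips with 3 to 60 N. Pads are 20 mm wide; open, the fingers measure 115 mm over their backs; the gripper's body (75 mm by 178 mm) begins 61 mm behind the grasp point.
Start: joints at [1.225, 0.477, 0.022, 1.555, -0.011, 1.109, -0.083], TCP at [0.159, -0.656, 0.223] pointing down, gripper open.
Joint ranges: [-2.96, 2.96], [-0.34, 2.1], [-1.41, 1.46], [0.24, 2.44], [-1.37, 4.51], [0.17, 1.92], [-2.96, 2.96]. Speed limits (rad/s): [2.39, 2.39, 3.14, 3.14, 3.14, 3.14, 3.14].

## Interface

Orientations are given as [roll, pitch, yaw] about the fixed x, y, z axes, in that order (R = Rz(yaw) Ry(pitch) Rx(roll)).
In Python, from plant import manip gives the robot as it stands.
- The arm moves only by the tool drive_effector, called as name(argument=value, ...) on one line, values as JSON. Schema: {"type":"object","properties":{"plan":{"type":"string"},"squeeze":{"type":"number"},"only":{"type":"string"},"quiet":{"type":"boolean"},"lines":{"type":"string"}},"required":["plan"],"additionalProperties":false}. plan is a string of 1 to 10 rows, parted by semicolons, with the numbers parted by spaces; each row has 7 numbers: a rotation vector rx, ry, rz in rad, then dx, dy, dz in m, then the opening from 0.0 (shut) to 1.0 (fully open); each row is the pose to reach, as a shift and turn from the pose commanded when the call began, along the tool's axes at that moment; what a row does not reach only later rows make up. A row lasts 1/10 s, in which the tool goes at most 0.05 m and 0.15 rad, less where a joint would pass 70% of its speed; a pose out of reach is approached as far as the arm can. The fingers move at their own pace and stop on an object; squeeze is the grip in N (left out, the last holds). Time passes only in rows, so rows that do not move let the fingers close. The tool returns the time, the measured TCP pose, the force, the opening and the grip force at its end. only (a regular expression) keeps the lines of the reply that match it, lines (a string "A,B") keeps lines A to B, and quiet returns only ok. Input that does not fit is refused with a message, and nothing moves.
- manip.state(): the state, without advancing time (a new reading comes with each control period).
- manip.read_camera(name): name is "side" or "top" or "wrist"; returns the picture (400x640x3 uint8, blue, green, red); there is no depth.
- manip.camera_params(name): a dict with "intrinsics" (3x3 intrinsics, pixels), "rvec" (rotation vector, rad) and "tvec" (3), from world to camera coordinates, as OpenCV has them. Camera axes: x right, y down, z forward; pixel columns grow to the right and rows downward; lengths in m; the calibration is good to about 2 mm. A picture is of the moment at which its call begins: read the wrist's pose just before it. camera_params takes no time and is no camera call; for the wrist camera it gives the pose at the moment of the call.
- manip.sign_off(): hands the job in; it is judged then, once.
The state is a dict: "time_s": time; "joint_positions": joint angles; "qd": joint speeds; "joint_torque": joint torques, N m; "tcp_pos": TCP position; "eef_rot": TCP orientation; "ft_force": force on the tool from outside, world axes, zero at the start; "moment": the same for the moment, N m; "opening": opening from 0.0 (shut) to 1.0 (fully open); "grasp_force": force on a finger pad.
Only numpy, scipy, OpenCV 4.12 (cv2) and the standard library are available. Lean on these libraries where they do the work, as an engineer would, in place of code of your own. Each camera call takes 0.05 s, during which the arm holds its last target. There are 200 camera calls.

## Task

Make the bending machine safe before its die is changed: lift the switch cover on the control box, throw the toggle right over to off, and close the cover again. Then slide the hardwood wedge in behind the thumb bar of the sprung bolt so that the wedge alone keeps the bolt drawn, draw the die out of its slideway towards the open front and set it down flat, without dropping it, in the steel tray. Leave the wedge holding the bolt back for the next die, and leave everything else on the bench where it is.

Things in the scene. Friction and masses are not known exactly. Their poses are not given: they have to be found in the camera images.
- machine: Bench strip bender, fixed: dark steel bed plate 20 mm thick with a die slideway along machine x, open at the front (-x). Origin on the bench under the die seat; x to the back, y left towards the ram, z up. Bed x -200 to +90, y -95 to +45 mm. At its left, from y = +120 mm, a green gear case 115 mm high and a motor.
- ram_nose (a point): Nearest point of the fixed ram roller, left of the slideway: machine y = +61, z = 62 mm. The roller is 42 mm across and its top is at z = 79 mm. Axes as the machine.
- die_seat (a point): Middle of the die seat on the bed, z = 20 mm; axes as the machine. Rails to z = 45 mm, inner faces at y = +-37 mm; the right one runs forward as the bolt block to x = -130 mm, the left one ends at x = -46 mm. From x = 0 to +50 mm lips reach in over the die's slide plate to y = +-29 mm: the die lifts out only after sliding forward about 50 mm. Back stop at x = +47 mm.
- bolt (a joint): How far the sprung steel bolt is drawn, m: 0 = home, 0.021 = stop; it slides to machine -y (right). Home, its end (x -60 to -48, z 22 to 36 mm) reaches 7 mm in past the rail's inner face, in front of the die's slide plate, and locks it in; drawn 10 mm or more it is clear. A spring shuts it again, 4 N at home, 6 N when drawn.
- thumb_bar (a point): Top middle of the bolt's thumb bar, z = 46 mm, moving with the bolt. Bar 10 mm thick, z 22 to 46 mm, machine x -112 to -36 mm, along the outside of the bolt block (block's outer face y = -54.5 mm); bolt home, its inner face is at y = -61.5 mm. In front of x = -112 mm its end flares out to x = -134 mm, where the mouth is 21 mm wide.
- wedge_mouth (a point): Fixed point on the bed (z = 20 mm), machine x = -112, y = -58 mm: middle of the 7 mm gap between bolt block and thumb bar (bolt home), where the flare begins. The wedge enters here from the front along machine +x, lying on the bed; 52 mm further in, the bolt itself closes the gap. Axes as the machine.
- wedge: Loose hardwood wedge 140 x 33 x 28 mm, 75 g, lying flat; origin under its middle, x to the thin tip. Straight face at y = +16.5 mm. Butt end x -70 to -4 mm is 33 mm thick, then the -y side tapers to 5 mm at the tip (x = +70). Straight face on the bolt block, tip 33 mm past wedge_mouth: bolt drawn 10.5 mm; 43 mm: 14 mm. Friction keeps it there.
- die: Aluminium die, 0.4 to 0.6 kg, in the slideway at the start with the machine's axes. Origin under its middle. Slide plate 90 x 70 x 10 mm; on it a former up to z = 65 mm, 44 mm wide in x, y -22 to +27 mm, with flat front and back faces (x = +-22 mm) from y = -22 to +6 mm and a round nose to +y.
- tray: Open steel tray fixed to the bench, 150 x 112 mm (x, y), 30 mm high, walls 6 mm; origin at the middle of its underside. Empty at the start.
- tray_in (a point): Middle of the tray's inner floor (138 x 100 mm), 6 mm above the bench. Axes as the tray.
- station: Grey control box fixed to the bench, 110 x 100 mm (x, y), 45 mm high, with the hinged steel switch cover on top. Origin at the middle of its underside; front is -x, hinge at the back.
- cover (a joint): Angle of the switch cover, rad: 0 = shut, 1.7 = fully open. It is a steel hood 94 x 84 mm and 46 mm high, hinged along the box's y at its back; it swings up and back. Stiff hinge: it stays where it is left (0.14 N m).
- cover_hinge (a point): On the hinge line, middle of it: at box x = +50 mm, z = 45 mm. Axes turn with the cover.
- cover_handle (a point): Middle of the cover's handle: a round bar 10 mm thick and 60 mm long along y, standing 32 mm clear above the hood's top (centre line). Cover shut, it is 76 mm in front of and 78 mm above the hinge line. Axes turn with the cover.
- toggle (a joint): The toggle under the cover, rad: 0 = on, leaning 0.45 rad to the box's +y; 0.9 = off, leaning 0.45 rad to its -y. Pivot at box x = -20, y = 0, z = 49 mm. It stays where it is left (0.05 N m).
- toggle_tip (a point): Centre of the 15 mm ball at the toggle's end, 34 mm from the pivot.
- packing: Loose parallel hardwood packing block 100 x 40 x 28 mm, no taper; not needed. Origin under its middle. Leave alone.
- spare_die: Loose aluminium die with two upright ribs, 90 x 70 x 55 mm, on the bench. Origin under its middle. Leave alone.
- oil: Amber oil bottle, 60 mm across, 150 mm high, standing. Origin under its middle. Leave alone.
- tin: Steel tin, 64 mm across, 70 mm high, standing. Origin under its middle. Leave alone.
- hammer: Hammer, 280 mm long, lying along its x. Leave alone.
- screwdriver: Screwdriver, 200 mm long, lying along its x. Leave alone.
- plate: Curved polished steel arm plate 130 x 100 x 25 mm, lying hump up. Origin under its middle. Leave alone.

How it is judged:
By the outcome, as a careful person would: the job done as asked, in the order asked, and still so for the second after the job is handed in, with the robot touching nothing.
It also fails if it takes over 72 s, if anything falls off the work surface, if the arm or the gripper's body presses on something with over 40 N, if the wrist force passes 120 N, or if a joint passes its speed limit or range.

## Working session

There is one attempt and no reset: what is moved stays moved. The work goes in short steps, Python scripts to look and compute and a tool call to move; the robot and the scene stay as the last step left them, time stands still between calls to the robot, and variables do not carry over. Pictures are saved under pics/ and viewed, at most 10 in all, crops included, and the job is handed in when it is done.

```bash
ls; mkdir -p pics; python3 - <<'E'
from plant import manip
import cv2,numpy as np
print(manip.hold_point_z, manip.state())
for n in("top","side"):
    im=manip.read_camera(n); cv2.imwrite(f"pics/{n}0.png",im)
    p=manip.camera_params(n); print(n,p)
E
```

```text
pics
plant.py
0.0187 {'time_s': 0.0, 'joint_positions': array([ 1.22489834,  0.47775599,  0.02235582,  1.55644071, -0.01147773,
        1.1092873 , -0.08308741]), 'qd': array([-0.00019449, -0.00196824, -0.00030611,  0.00079565, -0.000984  ,
       -0.00116367, -0.00098657]), 'joint_torque': array([-7.29640524e-04, -5.82858968e+01,  1.53371181e+00, -2.72613895e+01,
       -5.45385713e-02,  1.71004463e-02,  1.56100805e-04]), 'tcp_pos': array([ 0.15883423, -0.65543434,  0.22171615]), 'eef_rot': array([-3.13983666e+00,  1.56649178e-04,  2.37828071e-01]), 'ft_force': array([0.89922489, 0.45717093, 0.07042045]), 'moment': array([-0.02566851, -0.00120725, -0.04953654]), 'grasp_force': 0.0, 'opening': 1.0013555638825185}
top {'intrinsics': array([[368.38846444,   0.        , 316.6327077 ],
       [  0.        , 368.38846444, 196.65398025],
       [  0.        ,   0.        ,   1.        ]]), 'rvec': array([ 1.97530354, -2.2554892 ,  0.23344413]), 'tvec': array([3.11703769e-05, 5.98094640e-01, 1.00983026e+00])}
side {'intrinsics': array([[436.7270719 ,   0.        , 316.10601147],
       [  0.        , 436.7270719 , 199.96880506],
       [  0.        ,   0.        ,   1.        ]]), 'rvec': array([ 0.91529702, -2.4514945 ,  1.12584809]), 'tvec': array([0.37888533, 0.36773521, 0.95043978])}
```

View pics/top0.png

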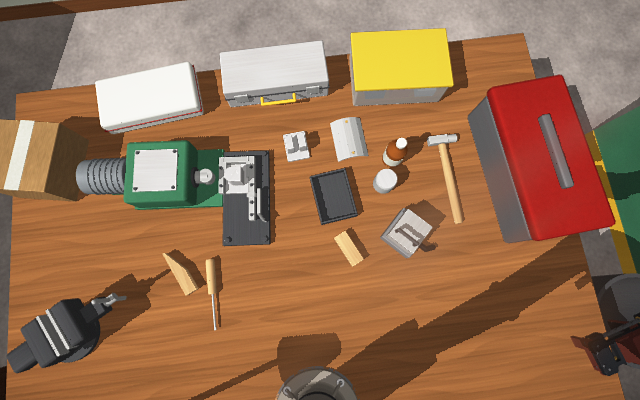

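View pics/side0.png

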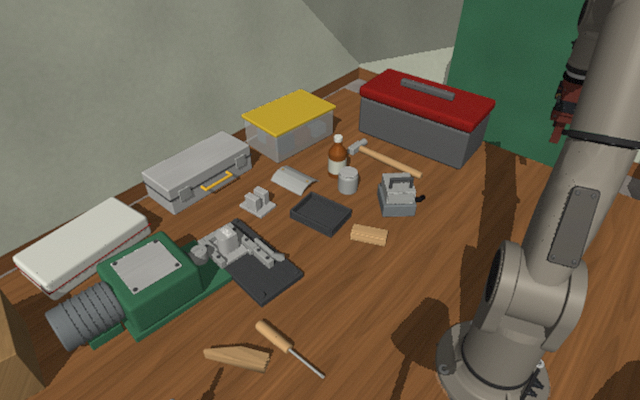

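```bash
cat > h.py <<'E'
from plant import manip
import cv2,numpy as np
from scipy.spatial.transform import Rotation as R
def ray(n,uv,p=None):
    p=p or manip.camera_params(n); M=cv2.Rodrigues(p["rvec"])[0]
    c=-M.T@np.ravel(p["tvec"]); d=np.c_[np.atleast_2d(uv),np.ones(len(np.atleast_2d(uv)))]@np.linalg.inv(p["intrinsics"]).T@M
    return c,d
def onz(n,uv,z,p=None):
    c,d=ray(n,uv,p); return c+d*((z-c[2])/d[:,2])[:,None]
def proj(n,X,p=None):
    p=p or manip.camera_params(n); return cv2.projectPoints(np.float64(X).reshape(-1,1,3),p["rvec"],p["tvec"],p["intrinsics"],None)[0][:,0]
E
python3 - <<'E'
from h import *
im=cv2.imread("pics/top0.png")
cv2.imwrite("pics/crop1.png",cv2.resize(im[125:325,150:450],(800,533),interpolation=cv2.INTER_CUBIC))
h=cv2.cvtColor(im,cv2.COLOR_BGR2HSV)
# print corners for uniform regions: wedge, packing (light tan), tray (dark)
for nm,m in dict(tan=cv2.inRange(h,(10,70,150),(25,140,255)),dark=cv2.inRange(h,(0,0,0),(180,90,80))).items():
    n,l,s,c=cv2.connectedComponentsWithStats(m)
    for i in range(1,n):
        if 150<s[i,4]<8000 and 150<c[i][0]<450 and c[i][1]<330:
            print(nm,s[i],c[i].round(1)); 
            k=cv2.findContours((l==i).astype('uint8'),0,2)[0][0]; print(cv2.approxPolyDP(k,3,True)[:,0].tolist(),cv2.minAreaRect(k))
E
```

```text
tan [438 143  25  81 672] [449.8 184.1]
[[441, 143], [438, 147], [454, 222], [460, 223], [446, 149]] ((449.8221435546875, 183.1402587890625), (82.1903305053711, 8.644503593444824), 78.31063079833984)
tan [334 231  30  36 485] [348.3 248.4]
[[344, 231], [334, 239], [353, 266], [363, 259]] ((348.1153564453125, 248.42306518554688), (34.66876220703125, 14.144854545593262), 56.30992889404297)
tan [163 253  35  43 500] [180.6 275.5]
[[163, 253], [184, 293], [196, 289], [186, 271]] ((178.51763916015625, 271.67059326171875), (48.16539764404297, 13.651976585388184), 57.528804779052734)
tan [205 259  10  40 248] [209.6 276.3]
[[207, 259], [211, 298], [212, 261]] ((209.6751251220703, 278.4517822265625), (39.18587875366211, 7.26719856262207), 85.91438293457031)
dark [242 151  28  93 641] [262.4 188.6]
[[265, 151], [268, 185], [262, 188], [261, 155], [242, 155], [255, 156], [255, 191], [257, 187], [261, 189], [261, 214], [269, 221], [269, 236], [264, 236], [269, 243]] ((262.7798156738281, 197.73394775390625), (91.3248519897461, 26.300874710083008), 80.13418579101562)
dark [310 169  48  56 538] [327.6 198.3]
[[344, 169], [310, 177], [321, 221], [354, 215], [322, 224], [357, 214]] ((333.676513671875, 196.20590209960938), (48.749656677246094, 36.62287902832031), 75.96376037597656)
```

View pics/crop1.png

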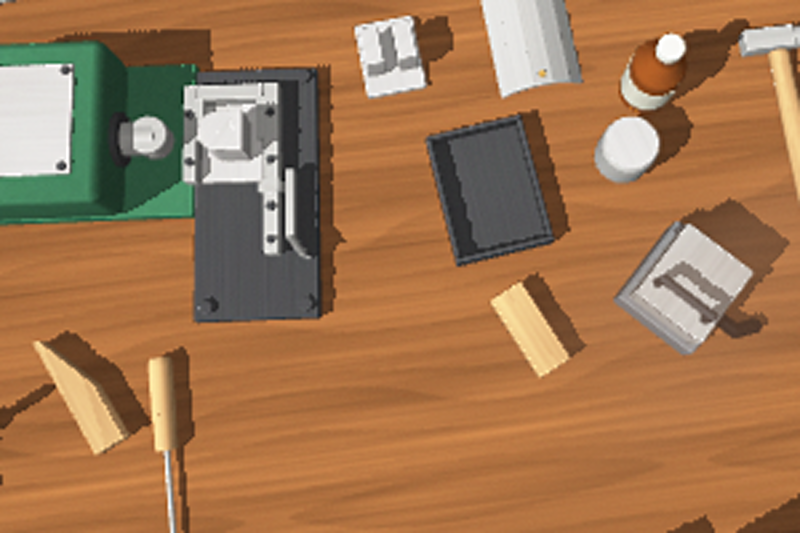

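```bash
python3 - <<'E'
from h import *
np.set_printoptions(precision=4,suppress=True)
f=lambda a:np.array(a)/2.6667+[150,125]
print("cam",ray("top",[0,0])[0],ray("side",[0,0])[0])
print("bed",onz("top",f([(196,71),(317,67),(320,318),(194,320)]),.02))
print("hood",onz("top",f([(685,222),(752,272),(690,352),(617,297)]),.091))
print("bar",onz("top",f([(657,282),(716,321)]),.123))
print("tray",onz("top",f([(427,138),(520,115),(553,242),(458,265)]),.03))
print("wedge",onz("top",f([(36,344),(66,333),(131,434),(98,454)]),.028))
print("pack",onz("top",[[344, 231], [334, 239], [353, 266], [363, 259]],.028))
s=manip.state()
p=manip.camera_params("wrist");print("wrist",p["intrinsics"],ray("wrist",[[316,200]],p), s["tcp_pos"])
im=manip.read_camera("wrist");cv2.imwrite("pics/w0.png",im)
E
```

```text
cam [ 0.3765 -0.0489  1.1106] [-0.0291  0.6119  0.8983]
bed [[0.781  0.1875 0.02  ]
 [0.7673 0.0475 0.02  ]
 [0.4777 0.075  0.02  ]
 [0.4938 0.213  0.02  ]]
hood [[ 0.5204 -0.3249  0.091 ]
 [ 0.4591 -0.3846  0.091 ]
 [ 0.3865 -0.3054  0.091 ]
 [ 0.452  -0.2407  0.091 ]]
bar [[ 0.4592 -0.2771  0.123 ]
 [ 0.4129 -0.3287  0.123 ]]
tray [[ 0.6631 -0.0683  0.03  ]
 [ 0.676  -0.1771  0.03  ]
 [ 0.5262 -0.1918  0.03  ]
 [ 0.5146 -0.0837  0.03  ]]
wedge [[0.4897 0.3838 0.028 ]
 [0.4973 0.3508 0.028 ]
 [0.3808 0.2877 0.028 ]
 [0.3647 0.3239 0.028 ]]
pack [[ 0.4868 -0.1461  0.028 ]
 [ 0.4674 -0.1135  0.028 ]
 [ 0.3831 -0.1569  0.028 ]
 [ 0.399  -0.1887  0.028 ]]
wrist [[311.4899   0.     317.3404]
 [  0.     311.4899 199.3011]
 [  0.       0.       1.    ]] (array([ 0.2278, -0.639 ,  0.3835]), array([[-0.2557, -0.0564, -0.9651]])) [ 0.1589 -0.6555  0.2218]
```
View pics/w0.png

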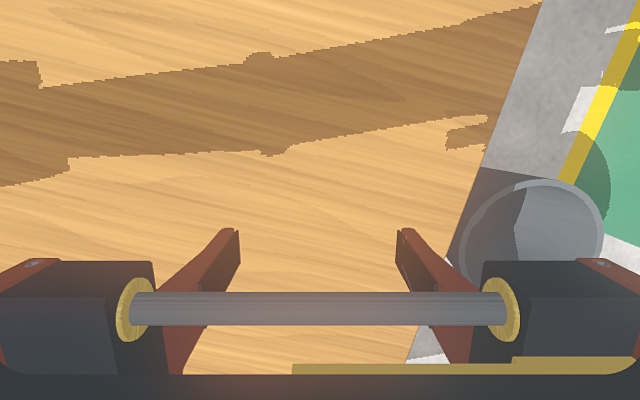

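```bash
cat >> h.py <<'E'
np.set_printoptions(precision=4,suppress=True)
def go(pos,yaw,pitchvec=(0,0,0)):
    "row (rotvec, shift) in tool axes to reach TCP pos with tool down at yaw, then turned by world rotvec"
    s=manip.state(); R0=R.from_euler('xyz',s["eef_rot"])
    T=R.from_rotvec(pitchvec)*R.from_euler('xyz',[np.pi,0,yaw])
    d=R0.inv().apply(np.array(pos)-s["tcp_pos"])
    print("row",np.r_[(R0.inv()*T).as_rotvec(),d].round(3).tolist(),"len",np.linalg.norm(d).round(3),"from",s["tcp_pos"])
E
python3 -c "
from h import *
go([.42,-.32,.30],.84)"
```

```text
row [-0.001, -0.0, -0.602, 0.333, -0.265, -0.078] len 0.432 from [ 0.1589 -0.6556  0.2219]
```

drive_effector(plan="0 0 -0.15 0.04 -0.03 -0.03 1;0 0 -0.6 0.333 -0.265 -0.078 1;0 0 -0.6 0.333 -0.265 -0.078 1;0 0 -0.6 0.333 -0.265 -0.078 1;0 0 -0.6 0.333 -0.265 -0.078 1;0 0 -0.6 0.333 -0.265 -0.078 1;0 0 -0.6 0.333 -0.265 -0.078 1;0 0 -0.6 0.333 -0.265 -0.078 1;0 0 -0.6 0.333 -0.265 -0.078 1;0 0 -0.6 0.333 -0.265 -0.078 1", squeeze=10)

```text
time_s: 1.15
tcp_pos: [0.4242, -0.3148, 0.3016]
eef_rot: [3.14, -0.002, 0.847]
ft_force: [-0.4, 0.2, 0.5]
opening: 1.001
grasp_force: 0.0
```

drive_effector(plan="0 0 0 0 0 0 1;0 0 0 0 0 0 1")

```text
time_s: 1.35
tcp_pos: [0.4191, -0.3213, 0.3003]
eef_rot: [-3.141, 0.001, 0.836]
ft_force: [0.2, 0.0, -0.0]
opening: 1.004
grasp_force: 0.0
```

```bash
python3 - <<'E'
from h import *
s=manip.state();p=manip.camera_params("wrist")
im=manip.read_camera("wrist");cv2.imwrite("pics/w1.png",im);np.save("w1.npy",p,allow_pickle=True)
print(s["tcp_pos"],s["eef_rot"],s["qd"])
E
```

```text
[ 0.4191 -0.3213  0.3003] [-3.1409  0.0008  0.8356] [ 0.0109  0.0001  0.0053 -0.0011 -0.0018  0.0016 -0.0029]
```

View pics/w1.png

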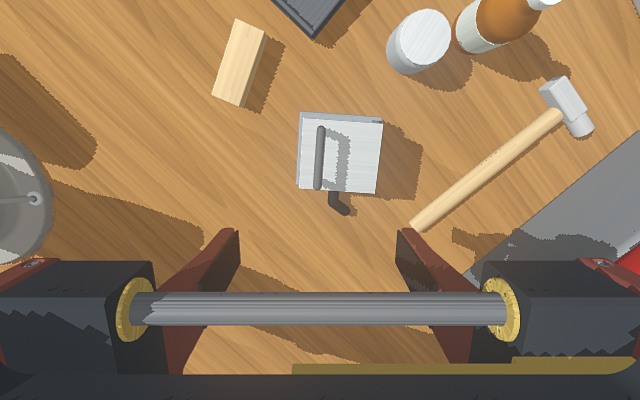

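```bash
python3 - <<'E'
from h import *
p=np.load("w1.npy",allow_pickle=True).item()
b=onz("wrist",[(321,127),(318.5,188)],.123,p); print("bar",b,b.mean(0),np.linalg.norm(b[0]-b[1]),"dir",np.arctan2(*(b[0]-b[1])[1::-1]))
h=onz("wrist",[(302,119),(383,124),(375,193),(299,190)],.091,p);print("hood",h,h.mean(0),np.linalg.norm(np.diff(h,axis=0),axis=1))
for a,c in((0,1),(3,2),(3,0),(2,1)): print(np.arctan2(*(h[c]-h[a])[1::-1]))
# stereo with top for bar centre
b2=onz("top",np.array([(657,282),(716,321)])/2.6667+[150,125],.123);print(b2.mean(0))
E
```

```text
bar [[ 0.4615 -0.2803  0.123 ]
 [ 0.415  -0.3277  0.123 ]] [ 0.4382 -0.304   0.123 ] 0.06639399337741597 dir 0.7960321246953651
hood [[ 0.4507 -0.26    0.091 ]
 [ 0.5164 -0.327   0.091 ]
 [ 0.4573 -0.3845  0.091 ]
 [ 0.3908 -0.3191  0.091 ]] [ 0.4538 -0.3226  0.091 ] [0.0939 0.0825 0.0932]
-0.7955532295339169
-0.7763729101510823
0.7785868125441696
0.7707907121155823
[ 0.4361 -0.3029  0.123 ]
```

```bash
python3 -c "
from h import *
go([.437,-.3035,.106],.785)"
```

```text
row [-0.001, 0.001, 0.05, 0.026, 0.001, 0.194] len 0.196 from [ 0.4189 -0.3215  0.3002]
```

drive_effector(plan="0 0 0.05 0.026 0.001 0.04 0.5;0 0 0.05 0.026 0.001 0.08 0.5;0 0 0.05 0.026 0.001 0.12 0.5;0 0 0.05 0.026 0.001 0.16 0.5;0 0 0.05 0.026 0.001 0.194 0.5;0 0 0.05 0.026 0.001 0.194 0.5;0 0 0.05 0.026 0.001 0.194 0;0 0 0.05 0.026 0.001 0.194 0;0 0 0.05 0.026 0.001 0.194 0;0 0 0.05 0.026 0.001 0.194 0", squeeze=8)

```text
time_s: 2.4
tcp_pos: [0.4391, -0.302, 0.1081]
eef_rot: [3.139, -0.0, 0.787]
ft_force: [0.2, -0.1, -0.7]
opening: 0.176
grasp_force: 0.0
```

```bash
python3 - <<'E'
from h import *
x=np.array([.707,-.707,0])
# arc: cover th, tool turns half of it (about box y axis: +y rot tips +z toward +x)
for th in (.2,.4,.6,.8,1.0,1.2,1.4,1.55):
    a=np.arctan2(78,-76); r=np.hypot(76,78)
    dx=r*(np.cos(a-th)-np.cos(a)); dz=r*(np.sin(a-th)-np.sin(a))
    print(th,dx.round(1),dz.round(1))
E
```

```text
0.2 17.0 13.5
0.4 36.4 23.4
0.6 57.3 29.3
0.8 79.0 30.9
1.0 100.6 28.1
1.2 121.2 21.1
1.4 139.9 10.2
1.55 152.4 -0.4
```

drive_effector(plan="0 0 0 0 0 0 0;0 0 0 0 0 0 0;0 0 0 0 0 0 0", squeeze=8)

```text
time_s: 2.7
tcp_pos: [0.4389, -0.3018, 0.1077]
eef_rot: [3.14, -0.0, 0.787]
ft_force: [-2.5, 0.3, 7.0]
opening: 0.11
grasp_force: 8.0
```

drive_effector(plan="0 0 0 0 0.008 -0.008 0;0 0 0 0 0.017 -0.0135 0;0 0 0 0 0.0364 -0.0234 0;0 0 0 0 0.0573 -0.0293 0;0 0 0 0 0.079 -0.031 0;0 0 0 0 0.1006 -0.028 0;0 0 0 0 0.1212 -0.021 0;0 0 0 0 0.14 -0.01 0;0 0 0 0 0.149 -0.003 0;0 0 0 0 0.149 -0.003 0")

```text
time_s: 3.7
tcp_pos: [0.5444, -0.4089, 0.1092]
eef_rot: [3.14, 0.001, 0.786]
ft_force: [-0.6, -4.8, 0.8]
opening: 0.109
grasp_force: 8.0
```

drive_effector(plan="0 0 0 0 0 0 0.5;0 0 0 0 0 0 0.5;0 0 0 0 0 -0.03 0.5;0 0 0 0 0 -0.07 0.5;0 0 0 0 0 -0.11 0.5")

```text
time_s: 4.2
tcp_pos: [0.5436, -0.4047, 0.2209]
eef_rot: [-3.14, -0.001, 0.789]
ft_force: [0.8, -0.9, 0.7]
opening: 0.492
grasp_force: 0.0
```

```bash
python3 - <<'E'
from h import *
print(manip.state()["joint_positions"])
O=np.array([.453,-.3215]);x=np.array([.707,-.707]);y=np.array([.707,.707])
t=O-.02*x+.010*y
for yw in(-.785,2.356): go([*t,.20],yw)
E
```

```text
[ 0.7397  0.5003 -0.2753  1.532   0.1434  1.131  -0.3462]
row [-0.002, 0.001, 1.574, 0.005, -0.143, 0.021] len 0.144 from [ 0.5436 -0.4047  0.2209]
row [-0.001, -0.002, -1.567, 0.005, -0.143, 0.021] len 0.144 from [ 0.5436 -0.4047  0.2209]
```

drive_effector(plan="0 0 0.15 0.005 -0.03 0 0.5;0 0 0.3 0.005 -0.06 0 0.5;0 0 0.45 0.005 -0.1 0 0.5;0 0 0.6 0.005 -0.143 0 0.5;0 0 0.75 0.005 -0.143 0 0.5;0 0 0.9 0.005 -0.143 0.01 0.5;0 0 1.05 0.005 -0.143 0.02 0.5;0 0 1.2 0.005 -0.143 0.02 0.5;0 0 1.35 0.005 -0.143 0.02 0.5;0 0 1.5 0.005 -0.143 0.02 0.5")

```text
time_s: 5.2
tcp_pos: [0.4459, -0.3006, 0.1999]
eef_rot: [-3.141, 0.001, -0.717]
ft_force: [-0.3, 0.6, -0.8]
opening: 0.502
grasp_force: 0.0
```

drive_effector(plan="0 0 0.074 0 0 0 0.5;0 0 0.074 0 0 0 0.5")

```text
time_s: 5.4
tcp_pos: [0.446, -0.3008, 0.1999]
eef_rot: [-3.141, 0.0, -0.785]
ft_force: [-0.2, 0.7, -0.8]
opening: 0.504
grasp_force: 0.0
```

```bash
python3 - <<'E'
from h import *
p=manip.camera_params("wrist")
im=manip.read_camera("wrist");cv2.imwrite("pics/w2.png",im);np.save("w2.npy",p,allow_pickle=True)
O=np.array([.453,-.3215]);x=np.array([.707,-.707]);y=np.array([.707,.707])
go([*(O-.02*x+.010*y),.066],-.785)
print(proj("wrist",[[*(O-.02*x+.0148*y),.0796],[*(O-.02*x-.0148*y),.0796]],p), manip.state()["joint_positions"])
E
```

```text
row [-0.0, 0.0, 0.002, -0.001, -0.0, 0.134] len 0.134 from [ 0.4461 -0.301   0.1999]
[[312.0307 194.6675]
 [343.7303 194.6593]] [ 0.5102  0.2788 -0.0387  1.9057  0.0124  0.9574 -1.888 ]
```

View pics/w2.png

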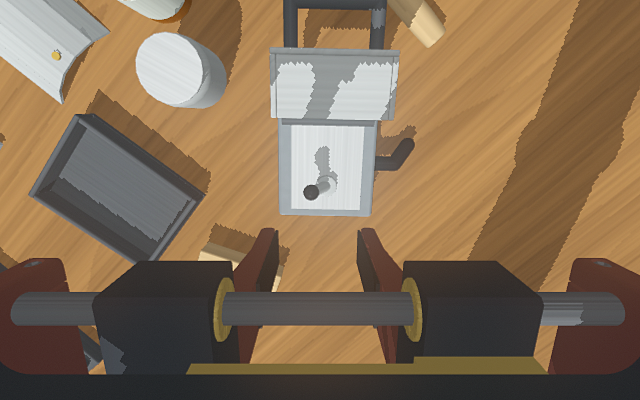

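drive_effector(plan="0 0 0 0 0 0.045 0.5;0 0 0 0 0 0.09 0.5;0 0 0 0 0 0.134 0.5;0 0 0 0 0 0.134 0.5;0 0 0 0 0.015 0.134 0.5;0 0 0 0 0.03 0.134 0.5;0 0 0 0 0.04 0.134 0.5;0 0 0 0 0.042 0.134 0.5;0 0 0 0 0.042 0.134 0.5")

```text
time_s: 6.35
tcp_pos: [0.4207, -0.3301, 0.0686]
eef_rot: [-3.135, -0.005, -0.784]
ft_force: [11.1, 12.0, -0.5]
opening: 0.572
grasp_force: 7.1
```

drive_effector(plan="0 0 0 0 -0.014 0 0.5;0 0 0 0 -0.014 -0.05 0.5;0 0 0 0 -0.02 -0.1 0.5;0 0 0 0 -0.042 -0.14 0.5;0 0 0 0 -0.042 -0.14 0.5")

```text
time_s: 6.85
tcp_pos: [0.4508, -0.3034, 0.2137]
eef_rot: [-3.137, -0.014, -0.785]
ft_force: [0.5, 0.1, -0.3]
opening: 0.5
grasp_force: 0.0
```

```bash
python3 - <<'E'
from h import *
p=manip.camera_params("wrist")
im=manip.read_camera("wrist");cv2.imwrite("pics/w3.png",im);np.save("w3.npy",p,allow_pickle=True)
O=np.array([.453,-.3215]);x=np.array([.707,-.707]);y=np.array([.707,.707])
print(proj("wrist",[[*(O-.02*x+.0148*y),.0796],[*(O-.02*x-.0148*y),.0796]],p))
g=im[150:220,285:380].max(2);k=cv2.connectedComponentsWithStats((g<80).astype('uint8'))
for s,c in zip(k[2][1:],k[3][1:]):
    if s[4]>15: print(s,c+[285,150])
E
```

```text
[[314.3225 198.1958]
 [344.4707 198.2381]]
```

```bash
python3 - <<'E'
from h import *
for f in("w2","w3"):
    im=cv2.imread(f"pics/{f}.png"); g=im[160:212,294:366].max(2)
    for t in(80,95):
        k=cv2.connectedComponentsWithStats((g<t).astype('uint8'))
        print(f,t,[(s[4],(c+[294,160]).round(1)) for s,c in zip(k[2][1:],k[3][1:]) if s[4]>15])
im=cv2.imread("pics/w3.png");print(im[185:210:3,300:364:4].max(2))
# return-to-handle row
O=np.array([.5444,-.4089]);go([*O,.1092],.786);go([*O,.2],.786)
E
```

```text
w2 80 []
w2 95 [(np.int32(160), array([310.8, 191.5]))]
w3 80 []
w3 95 [(np.int32(137), array([343. , 195.8]))]
[[229 222 225 228 224 213 211 156 157 143 221 219 220 225 220 224]
 [229 221 224 228 225 214 193 144 139 135 227 222 221 224 222 225]
 [230 221 224 228 224 212 194 175 154 146  84  88 117 225 222 225]
 [229 221 225 227 223 213 214 194 185 134  91  91  86 228 222 213]
 [229 221 224 227 222 225 217 215 204 102  93  93  88 232 223 212]
 [228 222 223 226 223 225 219 219 223 233  94  96  81 224 224 197]
 [228 221 223 226 222 224 219 219 221 224 154 101 236 222 222 152]
 [227 221 223 226 223 224 218 219 222 222 224 219 220 223 223 169]
 [227 221 224 225 223 224 219 220 221 223 224 219 220 223 223 171]]
row [0.005, -0.009, -1.571, 0.142, 0.007, 0.103] len 0.175 from [ 0.4483 -0.3035  0.2105]
row [0.005, -0.009, -1.571, 0.142, 0.007, 0.012] len 0.143 from [ 0.4483 -0.3035  0.2105]
```

```bash
python3 - <<'E'
from h import *
O=np.array([.453,-.3215]);x=np.array([.707,-.707])
go([*(O+.152*x),.21],-.785);go([*(O+.152*x),.105],-.785);go([*(O-.014*x),.105],-.785)
E
```

```text
row [-0.002, -0.009, -0.0, 0.168, 0.009, 0.002] len 0.168 from [ 0.4483 -0.3035  0.2105]
row [-0.002, -0.009, -0.0, 0.167, 0.01, 0.107] len 0.199 from [ 0.4483 -0.3035  0.2105]
row [-0.002, -0.009, -0.0, 0.001, 0.01, 0.105] len 0.106 from [ 0.4483 -0.3035  0.2105]
```

drive_effector(plan="0 -0.009 0 0.05 0.01 0 0;0 -0.009 0 0.1 0.01 0 0;0 -0.009 0 0.14 0.01 0 0;0 -0.009 0 0.17 0.01 0 0;0 -0.009 0 0.17 0.01 0.01 0;0 -0.009 0 0.17 0.01 0.06 0;0 -0.009 0 0.17 0.01 0.1 0;0 -0.009 0 0.168 0.01 0.105 0;0 -0.009 0 0.168 0.01 0.105 0", squeeze=10)

```text
time_s: 7.8
tcp_pos: [0.5556, -0.4276, 0.0997]
eef_rot: [3.14, 0.013, -0.787]
ft_force: [0.4, 0.7, 1.4]
opening: 0.003
grasp_force: 0.0
```

drive_effector(plan="0 0 0 -0.02 0 0 0;0 0 0 -0.04 0 0 0;0 0 0 -0.06 0 0 0;0 0 0 -0.08 0 0 0;0 0 0 -0.1 0 0 0;0 0 0 -0.12 0 0 0;0 0 0 -0.14 0 0 0;0 0 0 -0.155 0 0 0;0 0 0 -0.166 0 0 0;0 0 0 -0.167 0 0 0")

```text
time_s: 8.8
tcp_pos: [0.4466, -0.3165, 0.1068]
eef_rot: [-3.138, -0.013, -0.787]
ft_force: [16.1, -17.4, -14.6]
opening: 0.003
grasp_force: 11.0
```

```bash
python3 -c "
from h import *
im=manip.read_camera('side');cv2.imwrite('pics/s1.png',im)
s=manip.state();print(s['tcp_pos'],s['ft_force'])"
```

```text
[ 0.4466 -0.3165  0.1067] [ 14.0834 -14.5063 -11.1261]
```

```bash
python3 - <<'E'
from h import *
go([.455,-.325,.20],-.785);go([.52,-.05,.25],-.17);go([.41,.31,.22],.447)
E
```

```text
row [-0.003, -0.012, -0.003, 0.013, -0.0, -0.093] len 0.094 from [ 0.4466 -0.3165  0.1067]
row [0.001, -0.013, -0.618, -0.135, -0.241, -0.144] len 0.311 from [ 0.4466 -0.3165  0.1067]
row [0.005, -0.013, -1.235, -0.468, -0.416, -0.118] len 0.638 from [ 0.4466 -0.3165  0.1067]
```

View pics/s1.png

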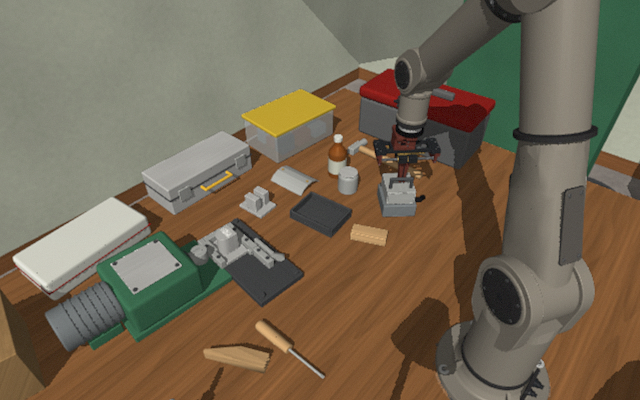

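drive_effector(plan="0 -0.012 0 0.01 0 0 0;0 -0.012 0 0.013 0 -0.04 0;0 -0.012 0 0.01 0 -0.09 0;0 -0.012 -0.1 -0.02 -0.04 -0.13 0.7;0 -0.012 -0.2 -0.05 -0.08 -0.144 0.7;0 -0.012 -0.3 -0.08 -0.12 -0.144 0.7;0 -0.012 -0.4 -0.1 -0.16 -0.144 0.7;0 -0.012 -0.5 -0.12 -0.2 -0.144 0.7;0 -0.012 -0.618 -0.135 -0.241 -0.144 0.7")

```text
time_s: 9.75
tcp_pos: [0.5165, -0.0431, 0.2505]
eef_rot: [-3.133, 0.014, -0.164]
ft_force: [0.8, -0.4, 0.4]
opening: 0.515
grasp_force: 0.0
```

```bash
python3 -c "
from h import *
go([.41,.31,.22],.447)"
```

```text
row [-0.012, 0.011, -0.611, -0.162, -0.331, 0.035] len 0.37 from [ 0.5165 -0.0431  0.2505]
```

drive_effector(plan="-0.01 0.011 -0.1 -0.02 -0.045 0 0.7;-0.01 0.011 -0.2 -0.04 -0.09 0 0.7;-0.01 0.011 -0.3 -0.06 -0.135 0.01 0.7;-0.01 0.011 -0.4 -0.08 -0.18 0.02 0.7;-0.01 0.011 -0.5 -0.1 -0.225 0.03 0.7;-0.01 0.011 -0.61 -0.12 -0.265 0.035 0.7;-0.01 0.011 -0.61 -0.145 -0.3 0.035 0.7;-0.01 0.011 -0.61 -0.162 -0.331 0.035 0.7;-0.01 0.011 -0.61 -0.162 -0.331 0.035 0.7;-0.01 0.011 -0.61 -0.162 -0.331 0.035 0.7")

```text
time_s: 10.75
tcp_pos: [0.4115, 0.3094, 0.2201]
eef_rot: [-3.137, -0.0, 0.443]
ft_force: [0.5, -1.4, 0.3]
opening: 0.702
grasp_force: 0.0
```

```bash
python3 - <<'E'
from h import *
s=manip.state();p=manip.camera_params("wrist")
im=manip.read_camera("wrist");cv2.imwrite("pics/w4.png",im);np.save("w4.npy",p,allow_pickle=True)
print(s["tcp_pos"],s["eef_rot"],np.abs(s["qd"]).max())
print(proj("wrist",[[.4935,.367,.028],[.373,.306,.028]],p))
h=cv2.cvtColor(im,cv2.COLOR_BGR2HSV)
print(h[100:260:20,240:420:20].tolist())
E
```

```text
[0.4115 0.3094 0.2201] [-3.1371 -0.0002  0.4432] 0.03142353531617899
[[302.2061  88.6196]
 [306.6066 209.0528]]
[[[17, 128, 210], [17, 125, 223], [17, 126, 225], [16, 134, 169], [17, 126, 219], [17, 126, 217], [17, 127, 213], [17, 127, 219], [17, 125, 215]], [[17, 126, 219], [17, 128, 217], [17, 126, 214], [21, 70, 255], [16, 130, 172], [17, 125, 223], [17, 126, 220], [17, 128, 212], [17, 125, 216]], [[17, 130, 214], [17, 127, 209], [18, 129, 222], [20, 73, 255], [16, 133, 167], [17, 126, 219], [17, 126, 214], [17, 127, 223], [17, 125, 218]], [[16, 126, 211], [17, 129, 206], [17, 122, 217], [21, 73, 255], [16, 133, 174], [17, 123, 218], [17, 127, 215], [16, 133, 169], [17, 122, 215]], [[17, 127, 219], [17, 125, 217], [17, 123, 219], [21, 71, 255], [16, 129, 174], [18, 125, 227], [29, 50, 255], [16, 131, 168], [17, 125, 212]], [[17, 125, 216], [17, 128, 222], [17, 126, 212], [19, 78, 251], [16, 129, 174], [17, 128, 214], [19, 78, 245], [17, 124, 220], [17, 128, 205]], [[17, 126, 225], [17, 121, 232], [17, 124, 218], [17, 124, 222], [17, 121, 219], [27, 55, 255], [16, 131, 167], [17, 124, 218], [18, 128, 222]], [[10, 128, 129], [13, 113, 106], [17, 125, 221], [17, 122, 222], [18, 121, 225], [16, 124, 179], [17, 123, 220], [14, 110, 111], [17, 127, 207]]]
```

View pics/w4.png

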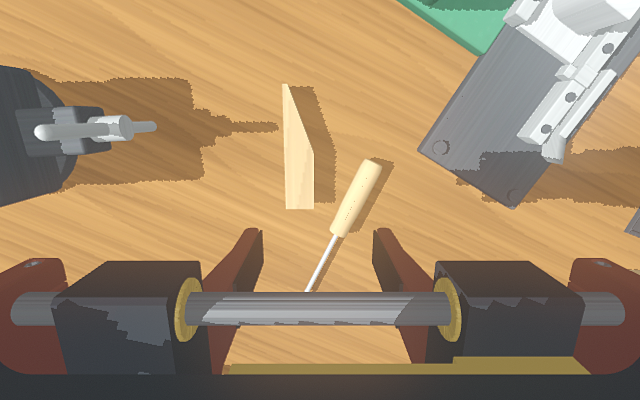

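```bash
python3 - <<'E'
from h import *
p=np.load("w4.npy",allow_pickle=True).item(); im=cv2.imread("pics/w4.png")
h=cv2.cvtColor(im,cv2.COLOR_BGR2HSV); m=cv2.inRange(h,(18,50,235),(30,90,255))
n,l,s,c=cv2.connectedComponentsWithStats(m[:235]);
i=[i for i in range(1,n) if s[i,4]>500 and c[i][0]<325][0]; k=cv2.findContours((l==i).astype('uint8'),0,1)[0][0]
q=cv2.approxPolyDP(k,3,True)[:,0]; print(q.tolist())
# straight face: line-fit of leftmost px per row; butt: bottom row
rows=[(np.where(l[r]==i)[0].min()-.5,r) for r in range(s[i,1]+8,s[i,1]+s[i,3]-6)]
W=onz("wrist",rows,.028,p); d=cv2.fitLine(np.float32(W[:,:2]),2,0,.01,.01).ravel(); u=d[:2]*np.sign(d[0]); yaw=np.arctan2(u[1],u[0])
nrm=np.array([-u[1],u[0]])
bot=onz("wrist",[(300,s[i,1]+s[i,3]-.5)],.028,p)[0,:2]; tip=onz("wrist",[(285,s[i,1]-.5)],.028,p)[0,:2]
rt=onz("wrist",[(np.where(l[r]==i)[0].max()+.5,r) for r in range(165,200)],.028,p)[:,:2]
print("yaw",yaw,"len",(tip-bot)@u,"thick",d[2:]@nrm-(rt@nrm).mean())
sy=(d[2:]@nrm+(rt@nrm).mean())/2; bx=((bot@u)+(tip@u))/2-.07   # butt from both ends
O=u*(bx+.07)+nrm*sy; print("wedge O",O, "kink")
g=O-.035*u; print(g); go([*g,.10],yaw); go([*g,.004],yaw)
# machine bed corner check
E
```

```text
[[282, 84], [286, 208], [313, 208], [313, 153], [287, 84]]
yaw 0.44206926 len 0.13951334208632282 thick 0.03350889779325893
wedge O [0.433  0.3438] kink
[0.4014 0.3288]
row [-0.004, 0.001, -0.001, -0.001, -0.023, 0.12] len 0.122 from [0.412  0.3082 0.2196]
row [-0.004, 0.001, -0.001, -0.001, -0.022, 0.216] len 0.217 from [0.412  0.3082 0.2196]
```

drive_effector(plan="-0.004 0 0 -0.001 -0.022 0.03 0.5;-0.004 0 0 -0.001 -0.022 0.08 0.5;-0.004 0 0 -0.001 -0.022 0.13 0.5;-0.004 0 0 -0.001 -0.022 0.17 0.5;-0.004 0 0 -0.001 -0.022 0.2 0.5;-0.004 0 0 -0.001 -0.022 0.216 0.5;-0.004 0 0 -0.001 -0.022 0.216 0.5;-0.004 0 0 -0.001 -0.022 0.216 0;-0.004 0 0 -0.001 -0.022 0.216 0;-0.004 0 0 -0.001 -0.022 0.216 0", squeeze=35)

```text
time_s: 11.8
tcp_pos: [0.4006, 0.3284, 0.0029]
eef_rot: [-3.141, 0.002, 0.44]
ft_force: [0.8, -0.4, 0.4]
opening: 0.374
grasp_force: 34.9
```

drive_effector(plan="0 0 0 0 0 0 0;0 0 0 0 0 -0.01 0;0 0 0 0 0 -0.05 0;0 0 0 0 0 -0.1 0;0 0 0 0 0 -0.14 0;0 0 0 0 0 -0.14 0")

```text
time_s: 12.4
tcp_pos: [0.4023, 0.3321, 0.1484]
eef_rot: [-3.138, -0.007, 0.442]
ft_force: [-0.4, 0.5, 0.1]
opening: 0.372
grasp_force: 34.9
```

```bash
cat >> h.py <<'E'
MO=np.array([.687,.1506]);MY=-.093
def mw(x,y,z=None):
    c,s=np.cos(MY),np.sin(MY); w=MO+[c*x-s*y,s*x+c*y]
    return w if z is None else np.r_[w,z]
E
python3 -c "
from h import *
go(mw(-.250,-.073,.17),MY)"
```

```text
row [-0.006, -0.006, 0.535, -0.072, 0.221, -0.023] len 0.234 from [0.4023 0.3321 0.1484]
```

drive_effector(plan="-0.005 -0.006 0.12 -0.01 0.04 -0.02 0;-0.005 -0.006 0.24 -0.025 0.08 -0.023 0;-0.005 -0.006 0.36 -0.04 0.12 -0.023 0;-0.005 -0.006 0.48 -0.055 0.165 -0.023 0;-0.005 -0.006 0.535 -0.072 0.205 -0.023 0;-0.005 -0.006 0.535 -0.072 0.221 -0.023 0;-0.005 -0.006 0.535 -0.072 0.221 -0.023 0;-0.005 -0.006 0.535 -0.072 0.221 -0.023 0;-0.005 -0.006 0.535 -0.072 0.221 -0.023 0")

```text
time_s: 13.3
tcp_pos: [0.4292, 0.1001, 0.1653]
eef_rot: [3.135, 0.008, -0.091]
ft_force: [0.4, -0.5, -1.0]
opening: 0.375
grasp_force: 34.9
```

```bash
python3 - <<'E'
from h import *
s=manip.state();p=manip.camera_params("wrist")
im=manip.read_camera("wrist");cv2.imwrite("pics/w5.png",im);np.save("w5.npy",p,allow_pickle=True)
print(s["tcp_pos"],s["eef_rot"],np.abs(s["qd"]).max())
print(proj("wrist",[mw(-.2,-.095,.02),mw(-.2,.045,.02),mw(.09,-.095,.02),mw(-.13,-.0545,.045),mw(-.13,-.037,.045),mw(.022,.006,.085),mw(-.112,-.0615,.046),mw(-.022,-.022,.085)],p))
E
```

```text
[0.4292 0.1001 0.1653] [ 3.1355  0.0077 -0.0906] 0.004058409253571118
[[ 337.959   134.6521]
 [ 192.5829  134.4464]
 [ 345.8343 -277.4302]
 [ 292.8066   50.383 ]
 [ 271.636    50.3143]
 [ 177.0592 -253.4388]
 [ 300.9501   25.8919]
 [ 231.5961 -155.5699]]
```

View pics/w5.png

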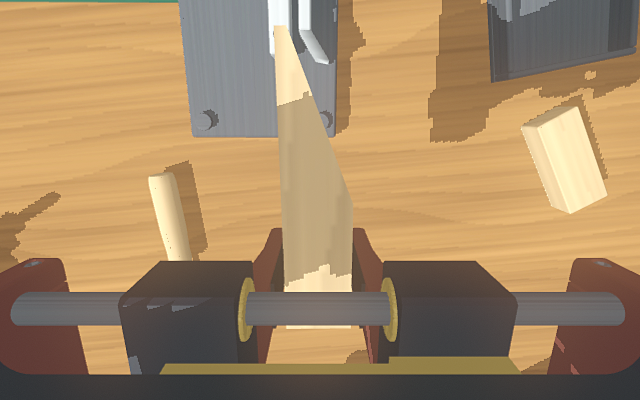

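```bash
python3 - <<'E'
from h import *
p=np.load("w5.npy",allow_pickle=True).item(); im=cv2.imread("pics/w5.png"); h=cv2.cvtColor(im,cv2.COLOR_BGR2HSV); S=h[...,1].astype(int)
bed=(S<70)
def mac(w): 
    c,s=np.cos(MY),np.sin(MY); d=w[:,:2]-MO; return np.c_[c*d[:,0]+s*d[:,1],-s*d[:,0]+c*d[:,1]]
L=[(np.where(bed[r,150:250])[0].min()+149.5,r) for r in range(15,128,8)]
Rr=[(np.where(bed[r,300:352])[0].max()+300.5,r) for r in range(70,128,6)]
F=[(c,np.where(bed[80:170,c])[0].max()+80.5) for c in range(200,272,8)]
for n,q in(("L",L),("R",Rr),("F",F)): print(n,np.c_[q,mac(onz("wrist",q,.02,p))].round(4).tolist())
print("row35 V,S",h[35,260:345,2].tolist(),S[35,260:345].tolist())
E
```

```text
L [[179.5, 15.0, -0.0975, 0.0457], [180.5, 23.0, -0.1038, 0.0455], [180.5, 31.0, -0.1101, 0.0463], [181.5, 39.0, -0.1166, 0.0461], [182.5, 47.0, -0.1231, 0.046], [183.5, 55.0, -0.1297, 0.0458], [184.5, 63.0, -0.1364, 0.0457], [185.5, 71.0, -0.1431, 0.0455], [185.5, 79.0, -0.15, 0.0463], [186.5, 87.0, -0.1569, 0.0461], [187.5, 95.0, -0.1639, 0.0459], [188.5, 103.0, -0.1711, 0.0458], [189.5, 111.0, -0.1783, 0.0456], [190.5, 119.0, -0.1856, 0.0455], [190.5, 127.0, -0.193, 0.0463]]
R [[336.5, 70.0, -0.1419, -0.0925], [336.5, 76.0, -0.147, -0.0926], [336.5, 82.0, -0.1522, -0.0927], [335.5, 88.0, -0.1575, -0.0919], [335.5, 94.0, -0.1628, -0.092], [335.5, 100.0, -0.1681, -0.0921], [335.5, 106.0, -0.1735, -0.0922], [335.5, 112.0, -0.1789, -0.0923], [335.5, 118.0, -0.1844, -0.0924], [335.5, 124.0, -0.19, -0.0925]]
F [[200.0, 136.5, -0.2019, 0.0381], [208.0, 136.5, -0.2019, 0.0304], [216.0, 136.5, -0.2019, 0.0227], [224.0, 136.5, -0.2019, 0.015], [232.0, 136.5, -0.2019, 0.0073], [240.0, 136.5, -0.2019, -0.0004], [248.0, 136.5, -0.2019, -0.0082], [256.0, 136.5, -0.2019, -0.0159], [264.0, 136.5, -0.2019, -0.0236]]
row35 V,S [146, 147, 144, 147, 151, 150, 150, 145, 162, 237, 255, 255, 255, 206, 245, 244, 245, 247, 247, 250, 252, 255, 255, 255, 255, 255, 255, 255, 255, 255, 153, 145, 122, 99, 103, 103, 104, 104, 97, 97, 160, 229, 219, 209, 206, 200, 194, 190, 186, 179, 172, 167, 162, 157, 130, 96, 102, 103, 103, 104, 102, 102, 102, 105, 106, 106, 104, 101, 100, 102, 105, 104, 103, 100, 99, 102, 98, 115, 166, 160, 158, 157, 159, 159, 157] [16, 16, 16, 16, 17, 14, 19, 19, 13, 5, 0, 3, 9, 4, 84, 77, 75, 73, 72, 73, 71, 73, 70, 69, 65, 64, 61, 62, 60, 62, 8, 16, 6, 8, 7, 5, 10, 7, 5, 5, 6, 4, 6, 6, 9, 6, 5, 8, 8, 6, 7, 8, 5, 3, 8, 3, 3, 5, 2, 7, 3, 3, 3, 7, 7, 10, 7, 5, 3, 0, 5, 2, 5, 0, 3, 5, 13, 73, 135, 128, 129, 127, 128, 128, 128]
```

```bash
python3 - <<'E'
from h import *
p=np.load("w5.npy",allow_pickle=True).item(); im=cv2.imread("pics/w5.png"); h=cv2.cvtColor(im,cv2.COLOR_BGR2HSV).astype(int)
def mac(w): 
    c,s=np.cos(MY),np.sin(MY); d=w[:,:2]-MO; return np.c_[c*d[:,0]+s*d[:,1],-s*d[:,0]+c*d[:,1]]
for r in (10,20,30,40,50): print(r,h[r,262:284,2].tolist(), h[r,262:284,1].tolist())
q=[(next(c for c in range(262,284) if h[r,c,2]>205)-.5,r) for r in (8,16,24,32,40,46)]
print("block L",np.c_[q,mac(onz("wrist",q,.045,p))].round(4).tolist())
w=[(next(c for c in range(265,300) if h[r,c,1]>(60 if r<90 else 40) and h[r,c,2]>120)-.5,r) for r in (32,40,48,100,140,180,220)]
print("wedge L",np.c_[w,mac(onz("wrist",w,.1653+.025,p))].round(4).tolist())
print(mac(np.array([[.4292,.1001]])))
E
```

```text
10 [146, 150, 149, 149, 146, 150, 209, 255, 255, 254, 253, 252, 251, 251, 250, 249, 251, 254, 255, 254, 252, 252] [17, 19, 15, 19, 16, 17, 9, 0, 5, 6, 7, 6, 5, 6, 5, 5, 6, 6, 5, 6, 5, 6]
20 [147, 151, 149, 149, 144, 144, 189, 255, 255, 254, 253, 252, 251, 252, 251, 250, 250, 253, 255, 254, 253, 252] [17, 20, 15, 17, 14, 18, 9, 0, 4, 5, 5, 6, 5, 7, 5, 6, 5, 5, 5, 5, 6, 5]
30 [145, 147, 150, 151, 144, 143, 174, 255, 255, 255, 255, 239, 241, 243, 245, 247, 248, 250, 252, 255, 255, 255] [16, 14, 17, 15, 12, 20, 10, 0, 1, 5, 7, 9, 86, 77, 75, 72, 73, 72, 72, 73, 70, 69]
40 [145, 147, 151, 150, 150, 143, 149, 206, 255, 255, 255, 254, 241, 242, 244, 247, 248, 250, 251, 255, 255, 255] [14, 16, 17, 14, 19, 11, 14, 9, 0, 5, 8, 7, 59, 80, 75, 75, 74, 74, 73, 72, 71, 69]
50 [145, 145, 147, 151, 149, 144, 143, 186, 255, 255, 254, 255, 245, 242, 244, 247, 248, 250, 252, 254, 255, 255] [14, 12, 9, 14, 14, 12, 18, 7, 0, 5, 6, 8, 10, 84, 76, 73, 73, 73, 75, 73, 70, 70]
block L [[267.5, 8.0, -0.099, -0.0348], [268.5, 16.0, -0.1047, -0.0354], [268.5, 24.0, -0.1105, -0.0352], [268.5, 32.0, -0.1163, -0.035], [268.5, 40.0, -0.1223, -0.0347], [269.5, 46.0, -0.1267, -0.0354]]
wedge L [[273.5, 32.0, -0.1492, -0.0566], [274.5, 40.0, -0.152, -0.0569], [274.5, 48.0, -0.1549, -0.0568], [275.5, 100.0, -0.1747, -0.0565], [264.5, 140.0, -0.1912, -0.0512], [264.5, 180.0, -0.2087, -0.0505], [264.5, 220.0, -0.2275, -0.0497]]
[[-0.252  -0.0742]]
```

```bash
cat >> h.py <<'E'
MO=mw(-.0015,.0009)
E
python3 -c "
from h import *
go(mw(-.250,-.0725,.0237),MY)"
```

```text
row [0.006, 0.008, 0.003, 0.002, -0.003, 0.142] len 0.142 from [0.4292 0.1001 0.1653]
```

drive_effector(plan="0.006 0.008 0.003 0.002 -0.003 0.03 0;0.006 0.008 0.003 0.002 -0.003 0.07 0;0.006 0.008 0.003 0.002 -0.003 0.11 0;0.006 0.008 0.003 0.002 -0.003 0.135 0;0.006 0.008 0.003 0.002 -0.003 0.142 0;0.006 0.008 0.003 0.002 -0.003 0.142 0;0.006 0.008 0.003 0.002 -0.003 0.142 0")

```text
time_s: 14.05
tcp_pos: [0.4314, 0.1014, 0.0241]
eef_rot: [-3.142, -0.002, -0.095]
ft_force: [-0.0, 0.0, 0.9]
opening: 0.373
grasp_force: 35.0
```

```bash
python3 -c "
from h import *
go(mw(-.250,-.0725,.0237),MY)
go(mw(-.205,-.0725,.0237),MY)"
```

```text
row [-0.0, -0.002, -0.002, -0.002, -0.001, 0.0] len 0.002 from [0.4314 0.1014 0.0241]
row [-0.0, -0.002, -0.002, 0.043, -0.001, 0.0] len 0.043 from [0.4314 0.1014 0.0241]
```

Advance to tip ≈13 mm past the mouth and check force.

drive_effector(plan="0 0 0 0.006 -0.001 0 0;0 0 0 0.014 -0.001 0 0;0 0 0 0.022 -0.001 0 0;0 0 0 0.03 -0.001 0 0;0 0 0 0.037 -0.001 0 0;0 0 0 0.043 -0.001 0 0", squeeze=45)

```text
time_s: 14.65
tcp_pos: [0.4728, 0.0986, 0.023]
eef_rot: [3.142, 0.002, -0.094]
ft_force: [-4.5, 5.3, -1.7]
opening: 0.375
grasp_force: 45.0
```

```bash
python3 -c "
from h import *
go(mw(-.205,-.0725,.0237),MY)
go(mw(-.174,-.0725,.0237),MY)
im=manip.read_camera('top');cv2.imwrite('pics/t2.png',im)"
```

```text
row [0.0, 0.002, -0.001, 0.002, -0.0, -0.001] len 0.002 from [0.4728 0.0986 0.023 ]
row [0.0, 0.002, -0.001, 0.033, -0.0, -0.001] len 0.033 from [0.4728 0.0986 0.023 ]
```

drive_effector(plan="0 0 0 0.006 0 0 0;0 0 0 0.012 0 0 0;0 0 0 0.018 0 0 0;0 0 0 0.024 0 0 0;0 0 0 0.03 -0.001 0 0;0 0 0 0.034 -0.001 0 0;0 0 0 0.034 -0.001 0 0")

```text
time_s: 15.4
tcp_pos: [0.5041, 0.0971, 0.023]
eef_rot: [3.141, 0.006, -0.093]
ft_force: [-10.1, 5.7, 8.9]
opening: 0.374
grasp_force: 45.0
```

```bash
python3 -c "
from h import *
go(mw(-.174,-.0725,.0237),MY)
s=manip.state(); print(s['ft_force'])"
```

```text
row [0.001, 0.006, -0.0, 0.002, 0.001, -0.001] len 0.002 from [0.5041 0.0971 0.023 ]
[-10.0603   5.6877   8.9361]
```

drive_effector(plan="0 0 0 0 -0.001 0 0.5;0 0 0 0 -0.001 0 0.5;0 0 0 0 -0.001 0 0.5;0 0 0 0 -0.001 -0.03 0.5;0 0 0 0 -0.001 -0.07 0.5;0 0 0 0 -0.001 -0.12 0.5;0 0 0 0 -0.001 -0.17 0.5;0 0 0 0 -0.001 -0.2 0.5;0 0 0 0 -0.001 -0.2 0.5")

```text
time_s: 16.3
tcp_pos: [0.5108, 0.0966, 0.2284]
eef_rot: [-3.14, -0.01, -0.098]
ft_force: [0.3, -0.3, -0.1]
opening: 0.498
grasp_force: 0.0
```

```bash
python3 - <<'E'
from h import *
s=manip.state();p=manip.camera_params("wrist")
im=manip.read_camera("wrist");np.save("w6.npy",p,allow_pickle=True);cv2.imwrite("pics/w6.png",im)
print(s["tcp_pos"],s["eef_rot"])
print(proj("wrist",[mw(-.13,-.0545,.045),mw(-.036,-.0615,.046),mw(-.036,-.0755,.046),mw(-.022,-.022,.085),mw(.022,-.022,.085),mw(-.022,.006,.085)],p))
E
```

```text
[0.5108 0.0966 0.2284] [-3.1399 -0.0098 -0.0975]
[[302.2718 147.4976]
 [307.5009  54.5635]
 [321.2155  54.4845]
 [261.4543  28.9554]
 [258.8819 -28.0113]
 [229.9699  29.1434]]
```

View pics/w6.png

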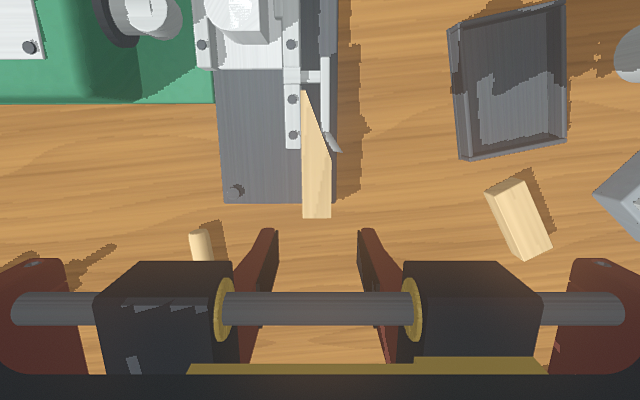

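```bash
python3 - <<'E'
from h import *
print(manip.state()["joint_positions"])
for y in(MY-np.pi/2,MY+np.pi/2): go(mw(0.0,-.006,.2),y)
# tray rim from w6: inner/outer edges
p=np.load("w6.npy",allow_pickle=True).item()
print(proj("wrist",[[.5146,-.0837,.03],[.5262,-.1918,.03],[.6631,-.0683,.03],[.676,-.1771,.03]],p))
print("tray outer corners from w6 view", onz("wrist",[(460,160),(566,142),(447,29),(565,0)],.03,p))
# wedge/bar check
im=cv2.imread("pics/w6.png");h=cv2.cvtColor(im,cv2.COLOR_BGR2HSV)
print(h[100,296:345,2].tolist());print(h[100,296:345,1].tolist())
E
```

```text
[ 0.0551  0.2439 -0.4231  1.904   0.1199  1.0123 -2.0883]
row [-0.005, -0.004, 1.566, 0.17, -0.066, 0.027] len 0.184 from [0.5094 0.096  0.2258]
row [0.004, -0.005, -1.575, 0.17, -0.066, 0.027] len 0.184 from [0.5094 0.096  0.2258]
[[471.9675 161.5293]
 [567.7204 142.1785]
 [460.6964  21.3386]
 [568.0347  -4.222 ]]
tray outer corners from w6 view [[ 0.5177 -0.0699  0.03  ]
 [ 0.5266 -0.1898  0.03  ]
 [ 0.6572 -0.0541  0.03  ]
 [ 0.6724 -0.1744  0.03  ]]
[123, 184, 183, 204, 187, 224, 226, 232, 238, 241, 240, 243, 242, 108, 90, 94, 95, 96, 97, 97, 95, 96, 95, 90, 157, 246, 227, 223, 220, 220, 220, 220, 211, 151, 83, 95, 97, 94, 95, 93, 92, 115, 142, 138, 137, 137, 135, 136, 135]
[6, 6, 10, 11, 60, 83, 78, 76, 75, 75, 74, 75, 81, 47, 14, 5, 3, 3, 3, 0, 3, 3, 8, 6, 5, 5, 6, 6, 5, 6, 6, 5, 6, 3, 9, 5, 8, 5, 11, 8, 14, 86, 120, 115, 117, 117, 117, 116, 117]
```

drive_effector(plan="0 0 -0.15 0.03 -0.01 0 0.75;0 0 -0.3 0.06 -0.02 0 0.75;0 0 -0.45 0.09 -0.03 0 0.75;0 0 -0.6 0.12 -0.04 0 0.75;0 0 -0.75 0.15 -0.05 0 0.75;0 0 -0.9 0.17 -0.066 0.01 0.75;0 0 -1.05 0.17 -0.066 0.02 0.75;0 0 -1.2 0.17 -0.066 0.027 0.75;0 0 -1.35 0.17 -0.066 0.027 0.75;0 0 -1.5 0.17 -0.066 0.027 0.75", squeeze=50)

```text
time_s: 17.35
tcp_pos: [0.6822, 0.1449, 0.1935]
eef_rot: [-3.139, 0.002, 1.41]
ft_force: [0.3, 0.3, 0.1]
opening: 0.752
grasp_force: 0.0
```

drive_effector(plan="0.004 -0.005 -0.075 0 0 0 0.75;0.004 -0.005 -0.075 0 0 0 0.75;0.004 -0.005 -0.075 0 0 0 0.75")

```text
time_s: 17.65
tcp_pos: [0.6827, 0.1451, 0.1948]
eef_rot: [-3.136, 0.006, 1.476]
ft_force: [0.5, -0.1, -0.7]
opening: 0.749
grasp_force: 0.0
```

```bash
python3 - <<'E'
from h import *
y=MY+np.pi/2
p=manip.camera_params("wrist");im=manip.read_camera("wrist");cv2.imwrite("pics/w7.png",im);np.save("w7.npy",p,allow_pickle=True)
go(mw(0.0,-.006,.048),y)
print(proj("wrist",[mw(-.022,-.022,.085),mw(.022,-.022,.085),mw(-.022,.006,.085),mw(.022,.006,.085)],p).round(1).tolist())
h=cv2.cvtColor(im,cv2.COLOR_BGR2HSV)
q=proj("wrist",[mw(0,-.008,.085)],p)[0].astype(int);print(q)
print(h[q[1],q[0]-60:q[0]+60,2].tolist())
E
```

```text
row [-0.005, 0.006, -0.001, 0.001, 0.003, 0.147] len 0.147 from [0.6828 0.1453 0.1953]
[[296.4, 212.3], [344.6, 212.3], [295.8, 182.3], [345.3, 182.2]]
[320 197]
[123, 123, 123, 124, 123, 124, 123, 125, 124, 124, 125, 125, 125, 125, 126, 126, 125, 124, 168, 231, 223, 221, 221, 221, 221, 221, 221, 221, 221, 221, 221, 221, 221, 222, 221, 204, 219, 219, 220, 222, 222, 222, 221, 220, 221, 223, 222, 224, 235, 233, 236, 242, 233, 239, 244, 232, 224, 242, 232, 228, 223, 222, 222, 218, 219, 221, 222, 222, 221, 222, 224, 224, 224, 222, 222, 224, 223, 222, 223, 222, 222, 224, 227, 194, 144, 161, 162, 160, 160, 160, 161, 161, 160, 160, 161, 159, 155, 168, 228, 224, 197, 87, 123, 162, 165, 198, 214, 209, 205, 206, 207, 206, 206, 207, 207, 208, 207, 207, 209, 212]
```

drive_effector(plan="-0.005 0.006 0 0.001 0.002 0.04 0.75;-0.005 0.006 0 0.001 0.002 0.08 0.75;-0.005 0.006 0 0.001 0.002 0.115 0.75;-0.005 0.006 0 0.001 0.002 0.14 0.75;-0.005 0.006 0 0.001 0.002 0.147 0.75;-0.005 0.006 0 0.001 0.002 0.147 0.75;-0.005 0.006 0 0.001 0.002 0.147 0;-0.005 0.006 0 0.001 0.002 0.147 0;-0.005 0.006 0 0.001 0.002 0.147 0;-0.005 0.006 0 0.001 0.002 0.147 0", squeeze=50)

```text
time_s: 18.7
tcp_pos: [0.6847, 0.146, 0.0509]
eef_rot: [3.14, -0.001, 1.479]
ft_force: [-1.8, -0.8, 6.7]
opening: 0.502
grasp_force: 50.0
```

drive_effector(plan="0 0 0 0 0 0 0;0 0 0 0 0 0 0;0 0 0 0 0 0 0")

```text
time_s: 19.0
tcp_pos: [0.6847, 0.146, 0.0509]
eef_rot: [3.14, -0.001, 1.479]
ft_force: [-2.4, -0.5, 6.8]
opening: 0.501
grasp_force: 50.0
```

```bash
python3 -c "
from h import *
go(mw(-.001,-.006,.048),MY+np.pi/2);go(mw(-.066,-.006,.048),MY+np.pi/2)"
```

```text
row [0.002, -0.001, 0.001, -0.0, -0.001, 0.003] len 0.003 from [0.6847 0.146  0.0509]
row [0.002, -0.001, 0.001, -0.0, -0.066, 0.003] len 0.066 from [0.6847 0.146  0.0509]
```

drive_effector(plan="0 0 0 0 0 -0.003 0;0 0 0 0 -0.005 -0.003 0;0 0 0 0 -0.012 -0.003 0;0 0 0 0 -0.02 -0.003 0;0 0 0 0 -0.03 -0.003 0")

```text
time_s: 19.5
tcp_pos: [0.6536, 0.1483, 0.0519]
eef_rot: [3.141, -0.0, 1.479]
ft_force: [-0.4, -0.1, -6.1]
opening: 0.501
grasp_force: 50.0
```

```bash
python3 -c "
from h import *
go(mw(-.068,-.006,.0509),MY+np.pi/2)"
```

```text
row [0.001, -0.0, 0.001, 0.0, -0.036, 0.001] len 0.036 from [0.6536 0.1483 0.0519]
```

drive_effector(plan="0 0 0 0 -0.01 0.0005 0;0 0 0 0 -0.02 0.0005 0;0 0 0 0 -0.03 0.0005 0;0 0 0 0 -0.04 0 0;0 0 0 0 -0.04 0 0")

```text
time_s: 20.0
tcp_pos: [0.6132, 0.1525, 0.0524]
eef_rot: [3.141, -0.0, 1.48]
ft_force: [-0.5, -0.1, -6.2]
opening: 0.5
grasp_force: 50.0
```

```bash
python3 - <<'E'
from h import *
p=manip.camera_params("wrist");im=manip.read_camera("wrist");cv2.imwrite("pics/w8.png",im)
s=manip.state();print(s["tcp_pos"],s["ft_force"])
y=MY+np.pi/2
go(mw(-.071,-.006,.16),y)
E
```

```text
[0.6144 0.1522 0.0525] [ 0.7137  0.1947 -5.3385]
row [0.002, -0.0, 0.002, 0.0, 0.0, -0.107] len 0.107 from [0.6144 0.1522 0.0525]
```

drive_effector(plan="0 0 0 0 0 -0.01 0;0 0 0 0 0 -0.03 0;0 0 0 0 0 -0.06 0;0 0 0 0 0 -0.09 0;0 0 0 0 0 -0.11 0;0 0 0 0 0 -0.11 0")

```text
time_s: 20.65
tcp_pos: [0.6174, 0.1531, 0.1665]
eef_rot: [3.133, -0.003, 1.478]
ft_force: [0.2, -0.2, -5.3]
opening: 0.498
grasp_force: 50.0
```

```bash
python3 -c "
from h import *
print(manip.state()['ft_force'])
go([.595,-.136,.13],.10+np.pi/2)"
```

```text
[ 0.1731 -0.2055 -5.2641]
row [0.008, -0.002, -0.193, -0.29, 0.004, 0.036] len 0.292 from [0.6174 0.1531 0.1665]
```

drive_effector(plan="0.004 0 -0.02 -0.02 0 0 0;0.006 0 -0.05 -0.055 0 0 0;0.006 0 -0.08 -0.095 0 0 0;0.006 0 -0.11 -0.135 0 0 0;0.006 0 -0.14 -0.175 0 0 0;0.006 0 -0.17 -0.215 0.002 0 0;0.006 0 -0.193 -0.255 0.004 0.015 0;0.006 0 -0.193 -0.28 0.004 0.036 0;0.006 0 -0.193 -0.29 0.004 0.036 0;0.006 0 -0.193 -0.29 0.004 0.036 0")

```text
time_s: 21.65
tcp_pos: [0.5913, -0.1388, 0.1251]
eef_rot: [-3.135, -0.001, 1.669]
ft_force: [0.6, 0.8, -4.4]
opening: 0.5
grasp_force: 50.0
```

```bash
python3 - <<'E'
from h import *
s=manip.state();print(s["tcp_pos"],s["eef_rot"])
p=manip.camera_params("wrist");im=manip.read_camera("wrist");cv2.imwrite("pics/w9.png",im)
h=cv2.cvtColor(im,cv2.COLOR_BGR2HSV)
# tray rim: project expected outer rim mid-edges, show profile of saturation across +y wall and the x walls
c,sn=np.cos(.1),np.sin(.1); T=lambda x,y,z=.03:[.595+c*x-sn*y,-.1302+sn*x+c*y,z]
pts=dict(yplus=T(0,.056),yp_in=T(0,.05),xplus=T(.075,.04),xp_in=T(.069,.04),xm=T(-.075,.04),xm_in=T(-.069,.04))
for k,v in pts.items(): print(k,proj("wrist",[v],p).round(1))
q=proj("wrist",[T(0,.056)],p)[0].astype(int)
print("V col",[ (r,int(h[r,q[0],1]),int(h[r,q[0],2])) for r in range(q[1]-25,q[1]+25,2)])
for k in("xplus","xm"):
    q=proj("wrist",[pts[k]],p)[0].astype(int); print(k,[(cc,int(h[q[1],cc,1]),int(h[q[1],cc,2])) for cc in range(q[0]-22,q[0]+22,2)])
go([.595,-.136,.041],.10+np.pi/2)
E
```

```text
[ 0.5913 -0.1388  0.1251] [-3.135  -0.0011  1.6688]
yplus [[323.5 124.1]]
yp_in [[323.5 131.7]]
xplus [[415.6 144.1]]
xp_in [[408.2 144.1]]
xm [[231.6 144.4]]
xm_in [[238.9 144.4]]
V col [(99, 137, 180), (101, 137, 179), (103, 136, 180), (105, 137, 179), (107, 135, 180), (109, 133, 177), (111, 134, 177), (113, 133, 177), (115, 131, 177), (117, 132, 176), (119, 133, 178), (121, 83, 117), (123, 8, 125), (125, 4, 115), (127, 3, 102), (129, 19, 80), (131, 11, 90), (133, 9, 88), (135, 9, 87), (137, 9, 88), (139, 3, 89), (141, 0, 89), (143, 3, 90), (145, 3, 92), (147, 0, 89)]
xplus [(393, 14, 89), (395, 17, 89), (397, 17, 90), (399, 20, 91), (401, 30, 84), (403, 21, 87), (405, 18, 86), (407, 32, 88), (409, 5, 113), (411, 4, 117), (413, 2, 109), (415, 135, 160), (417, 132, 172), (419, 131, 177), (421, 132, 182), (423, 132, 182), (425, 132, 182), (427, 132, 185), (429, 132, 184), (431, 132, 184), (433, 132, 182), (435, 134, 179)]
xm [(209, 135, 183), (211, 136, 180), (213, 135, 178), (215, 132, 176), (217, 138, 175), (219, 133, 182), (221, 135, 178), (223, 134, 179), (225, 135, 180), (227, 132, 178), (229, 132, 178), (231, 139, 182), (233, 22, 114), (235, 4, 117), (237, 5, 109), (239, 34, 82), (241, 36, 79), (243, 36, 79), (245, 28, 81), (247, 17, 89), (249, 12, 88), (251, 14, 88)]
row [-0.004, -0.002, 0.001, -0.0, 0.003, 0.085] len 0.085 from [ 0.5924 -0.1364  0.1262]
```

Tray matches the estimate within ~1–2 mm. Lower.

drive_effector(plan="-0.002 0 0 0 0.003 0.02 0;-0.004 0 0 0 0.003 0.045 0;-0.004 0 0 0 0.003 0.065 0;-0.004 0 0 0 0.003 0.078 0;-0.004 0 0 0 0.003 0.083 0;-0.004 0 0 0 0.003 0.085 0;-0.004 0 0 0 0.003 0.085 0")

```text
time_s: 22.4
tcp_pos: [0.5955, -0.1363, 0.042]
eef_rot: [3.141, -0.001, 1.672]
ft_force: [0.0, 0.7, -6.6]
opening: 0.495
grasp_force: 50.0
```

```bash
python3 -c "
from h import *
s=manip.state();print(s['ft_force'],s['eef_rot'])
go([.595,-.136,.0375],.10+np.pi/2)"
```

```text
[ 0.0123  0.7283 -6.6419] [ 3.1407 -0.0006  1.6723]
row [0.001, -0.001, 0.002, 0.0, -0.001, 0.004] len 0.005 from [ 0.5955 -0.1363  0.042 ]
```

drive_effector(plan="0 0 0 0 0 0.002 0;0 0 0 0 0 0.004 0;0 0 0 0 0 0.005 0;0 0 0 0 0 0.005 0")

```text
time_s: 22.8
tcp_pos: [0.595, -0.137, 0.0369]
eef_rot: [3.142, -0.0, 1.672]
ft_force: [-2.6, -1.1, 1.5]
opening: 0.495
grasp_force: 50.0
```

drive_effector(plan="0 0 0 0 0 0 0.55;0 0 0 0 0 0 0.65;0 0 0 0 0 0 0.75;0 0 0 0 0 0 0.75;0 0 0 0 0 -0.03 0.75;0 0 0 0 0 -0.07 0.75;0 0 0 0 0 -0.12 0.75;0 0 0 0 0 -0.17 0.75;0 0 0 0 0 -0.2 0.75;0 0 0 0 0 -0.2 0.75")

```text
time_s: 23.8
tcp_pos: [0.5977, -0.1366, 0.2416]
eef_rot: [3.134, 0.002, 1.672]
ft_force: [-0.6, -0.2, -1.2]
opening: 0.749
grasp_force: 0.0
```

```bash
python3 - <<'E'
from h import *
p=manip.camera_params("wrist");im=manip.read_camera("wrist");cv2.imwrite("pics/w10.png",im)
h=cv2.cvtColor(im,cv2.COLOR_BGR2HSV)
m=((h[...,1]<40)&(h[...,2]>150)).astype('uint8')
n,l,s,c=cv2.connectedComponentsWithStats(m)
a=proj("wrist",[[.595,-.13,.04]],p)[0];print(a)
for i in range(1,n):
    if s[i,4]>300 and np.hypot(*(c[i]-a))<90:
        k=cv2.findContours((l==i).astype('uint8'),0,2)[0][0]; r=cv2.minAreaRect(k)
        print(s[i],c[i],r, onz("wrist",[c[i]],.016,p)); print(onz("wrist",cv2.boxPoints(r),.016,p))
# toggle/cover, wedge and other items unchanged: compare top pictures
t=manip.read_camera("top");cv2.imwrite("pics/t3.png",t)
d=cv2.absdiff(t,cv2.imread("pics/top0.png")).max(2)>60
n,l,s,c=cv2.connectedComponentsWithStats(cv2.morphologyEx(d.astype('uint8'),cv2.MORPH_OPEN,np.ones((2,2))))
print([(x.tolist()) for x in s[1:] if x[4]>15])
E
```

```text
[314.1586 171.1749]
[ 277  139   74   57 4021] [313.4034 166.5163] ((313.5, 167.0), (56.0, 73.0), 90.0) [[ 0.5939 -0.1285  0.016 ]]
[[ 0.5463 -0.0991  0.016 ]
 [ 0.6352 -0.0902  0.016 ]
 [ 0.6442 -0.1605  0.016 ]
 [ 0.551  -0.1697  0.016 ]]
[[364, 86, 17, 6, 75], [320, 92, 168, 242, 13295], [443, 126, 157, 196, 9759], [227, 165, 28, 33, 621], [597, 166, 18, 34, 248], [320, 183, 29, 31, 428], [274, 185, 11, 60, 280], [255, 189, 14, 59, 628], [441, 223, 6, 7, 34], [164, 250, 43, 46, 903], [358, 321, 46, 33, 226], [421, 324, 69, 76, 2873], [494, 325, 33, 60, 608], [572, 333, 46, 44, 991], [387, 374, 37, 26, 227], [524, 389, 7, 8, 33]]
```

```bash
python3 - <<'E'
from h import *
t=manip.read_camera("side");cv2.imwrite("pics/s2.png",t)
a=cv2.imread("pics/side0.png")
O=np.array([.453,-.3215]);x=np.array([.707,-.707]);y=np.array([.707,.707])
q=[proj("side",[[*(O-.026*x+k*y),.123]])[0].round(1) for k in(-.03,0,.03)];print(q)
d=cv2.absdiff(t,a).max(2); print("station diff",(d[168:218,376:418]>50).mean(), [c.tolist() for c in np.argwhere(d[168:218,376:418]>50)[:5]])
g=t[172:186,386:414].max(2);print((cv2.absdiff(t,a).max(2)[172:190,386:414]>50).sum())
# wedge / bar in top view
tt=cv2.imread("pics/t3.png");h=cv2.cvtColor(tt,cv2.COLOR_BGR2HSV)
m=cv2.inRange(h,(15,40,150),(30,140,255))[180:260,240:285];k=np.argwhere(m)+[180,240]
W=onz("top",k[:,::-1].astype(float),.048)[:,:2]-MO;c,s=np.cos(MY),np.sin(MY)
print("wedge machine x range",(c*W[:,0]+s*W[:,1]).min(),(c*W[:,0]+s*W[:,1]).max(),"y",(-s*W[:,0]+c*W[:,1]).min(),(-s*W[:,0]+c*W[:,1]).max())
E
```

```text
[array([412.7, 178.6]), array([402.5, 179. ]), array([392.2, 179.5])]
station diff 0.0 []
0
wedge machine x range -0.20685215753692557 -0.06790953374808693 y -0.0903988879940963 -0.05317782125709959
```

```bash
python3 -c "
from plant import manip
print(manip.sign_off())"
```

```text
the job is handed in; nothing more can be done
None
```

The job is handed in after about 24 s of robot time: toggle off, cover shut, wedge alone holding the bolt drawn about 14 mm, and the die flat in the steel tray, all confirmed in the camera images; I didn't check the other bench items one by one at the end.

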